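# Tip the red-dotted modules into the reject bin

## Task

Without disturbing the good modules or the other things on the bench, rake the two modules with a red ink dot out of their lanes onto the orange tilting tray, so that both lie wholly on it. Then pull the tray's sprung lever all the way to its stop, towards the robot, so that both rejects slide into the red bin, and ease the lever slowly back home, without letting it snap back; finish with the lever let go.

Things in the scene. Friction and masses are not known exactly. Their poses are not given: they have to be found in the camera images.
- station: Fixed white and blue block. Origin at its footprint's centre on the table; x away from the robot, y to the robot's left. Grey lane floor 88 mm high, x -50 to +60, y -112 to +112 mm. Four lanes along x, centred at y -78, -26, +26, +78 mm, 47 mm wide between black ribs 5 mm high, open at both ends. At the front edge (x -52 mm) begins the orange tray, 3 mm lower.
- tray_mid (a point): Centre of the top face of the orange tray's floor, 85 mm high; axes the tray's own, as the station's when level. Floor 70 mm in x (front edge at -35, edge by the lanes at +35), 220 mm in y between end walls 14 mm high. No lip on the lane side nor at the front edge, below which stands the bin. It hinges on the front edge: the lane-side edge rises.
- lever_grip (a point): Middle of the lever's black round grip, 16 mm diameter, 70 mm long along the station's y, on a steel arm that joins its right-hand (-y) end; free all round. Fixed to the tray, on the station's left: in the station frame at y +175 mm, 90 mm from the hinge line (x -122 mm, height 85 mm).
- tray (a joint): Angle of tray and lever together, rad: 0 level, home (a spring holds it there, about 3 N at the grip); 1.0 at the stop, tipped towards the robot (about 13 N at the grip). The lever leans 0.55 rad away from the robot at 0 and 0.45 rad towards it at 1.0.
- bin_floor (a point): Centre of the inner floor of the fixed red reject bin, 6 mm above the table, in front of the station under the tray's front edge; outside 150 mm (x) by 236 mm (y) by 60 mm high, walls 4 mm, axes roughly as the station's.
- reject_a: Reject: gold-coloured module housing with a bare metal lid and a red ink dot of 18 mm on top, 40 mm long (its x) by 32 mm wide (its y) by 16 mm high, about 60 g; origin at the centre of its underside. It stands in one of the station's four lanes, roughly in line with the lane.
- reject_b: Reject: gold-coloured module housing with a bare metal lid and a red ink dot of 18 mm on top, 40 mm long (its x) by 32 mm wide (its y) by 16 mm high, about 60 g; origin at the centre of its underside. It stands in one of the station's four lanes, roughly in line with the lane.
- good_a: Good module: the same housing and lid without a dot, 40 mm long (its x) by 32 mm wide (its y) by 16 mm high, about 60 g; origin at the centre of its underside. It stands in one of the station's four lanes, roughly in line with the lane. To be left where it stands.
- good_b: Good module: the same housing and lid without a dot, 40 mm long (its x) by 32 mm wide (its y) by 16 mm high, about 60 g; origin at the centre of its underside. It stands in one of the station's four lanes, roughly in line with the lane. To be left where it stands.
- wire_spool: Bystander: loose brass spool, 60 mm diameter, 40 mm high, origin at its underside's centre.
- solvent_bottle: Bystander: loose white bottle with a blue cap, 56 mm diameter, 130 mm high, origin at its underside's centre.
- screwdriver: Bystander: loose screwdriver lying on the table, 160 mm long along its x.
Mind the look-alikes: they are no part of the job. What is shaped like the reject_a but pink is not meant.

How it is judged:
By the outcome, as a careful person would: the job done as asked, in the order asked, and still so for the second after the job is handed in, with the robot touching nothing.
It also fails if it takes over 72 s, if anything falls off the work surface, if the arm or the gripper's body presses on something with over 40 N, if the wrist force passes 120 N, or if a joint passes its speed limit or range.

## Robot

A 7-joint arm with a two-finger parallel gripper is mounted at the origin on the work surface. World frame = base frame: x ahead of the robot, y to its left, z up, the work surface at z = 0. Lengths are in m, angles in degrees, forces in N, time in s.
With the tool pointing down it reaches from about 0.4 to 0.9 m from the base axis. Payload 5.6 kg.
Tool frame: the origin (TCP) lies at the very end of the fingers, on their centre line; the grasp point (between the pads) lies 19 mm behind it; z points along the fingers, y is the line along which they close (so a half turn about z gives the same grasp; the last joint's range is limited). The gripper opens to 92 mm and grips with 3 to 60 N. Pads are 20 mm wide; open, the fingers measure 128 mm over their backs; the gripper's body (75 mm by 189 mm) begins 69 mm behind the grasp point.
Start: joints at [-78.323, 26.786, -0.665, 91.828, 0.344, 61.387, -3.226], TCP at [0.159, 0.63, 0.215] pointing down, gripper open.
Joint ranges: [-144.91, 144.91], [-17.63, 115.5], [-89.93, 88.59], [15.96, 139.68], [-74.01, 254.01], [8.47, 105.57], [-167.45, 167.45]. Speed limits (degrees/s): [147.25, 147.25, 180, 180, 180, 180, 180].

## Interface

Orientations are given as a 3x3 rotation matrix whose columns are the frame's x, y, z axes.
In Python, from plant import telemetry, viewer, workorder gives the robot as it stands.
- The arm moves only by the tool play_rows, never from a script. Its arguments are lists of equal length, an entry for each row: "fingers": the opening in per cent of the stroke, from 0 (shut) to 100 (fully open); "travel": the shift along the world's x, y, z in mm, a list of three; "angular": the turn, a rotation vector about the world's x, y, z in degrees, a list of three. A call has 1 to 12 rows; each row shifts and turns the commanded pose from where the row before left it; what a row does not reach is not made up. A row lasts 1/10 s, in which the tool goes at most 50 mm and 8.59 degrees, less where a joint would pass 70% of its speed; a pose out of reach is approached as far as the arm can. A call is refused whole if a number of a shift passes 50 or a number of a turn 8.59, either way. A call with a gripper value outside its range is refused whole. The fingers move at their own pace and stop on an object; "grip_force" is the grip in N (left out, the last holds). Time passes only in rows, so rows that do not move let the fingers close. It gives the time, the measured TCP pose, the force, the opening and the grip force at its end, in the units of the state.
- telemetry.get_obs(): the state, without advancing time (a new reading comes with each control period).
- viewer.snapshot(name): name is "side" or "top"; returns a dict with "frame" (384x512x3 uint8, red, green, blue), "intrinsics" (3x3 intrinsics, pixels), "k1" (the pictures are not rectified: a ray, as slopes to the right and down, at radius r is drawn at 1 + k1 r^2 times it, then the intrinsics apply), "world_from_camera" (4x4, takes a point from camera to world coordinates). Camera axes: x right, y up, looking along -z (the intrinsics and any distortion apply to the point x, -y, -z); pixel columns grow to the right and rows downward; lengths in m; the calibration is good to about 2 mm. A picture is of the moment at which its call begins. There is no depth.
- workorder.sign_off(): hands the job in; it is judged then, once.
The state is a dict: "clock": time; "joints": joint angles; "joint_velocities": joint speeds; "tau": joint torques, N m; "tcp_pos": TCP position; "tcp_rot": TCP orientation; "wrist_force": force on the tool from outside, world axes, zero at the start; "torque": the same for the moment, N m; "gripper_width": opening from 0.0 (shut) to 1.0 (fully open); "grasp_force": force on a finger pad.
Only numpy, scipy, OpenCV 4.12 (cv2) and the standard library are available. Lean on these libraries where they do the work, as an engineer would, in place of code of your own. Each camera call takes 0.05 s, during which the arm holds its last target. There are 200 camera calls.

## Working session

There is one attempt and no reset: what is moved stays moved. The work goes in short steps, Python scripts to look and compute and a tool call to move; the robot and the scene stay as the last step left them, time stands still between calls to the robot, and variables do not carry over. Pictures are saved under pics/ and viewed, at most 10 in all, crops included, and the job is handed in when it is done.

Besides the shell and the picture viewer there is one more tool, called after "Emit:" in YAML: its name, and indented under it one key for each argument. play_rows: Moves the arm, as the interface text tells. Its arguments: {"type":"object","properties":{"fingers":{"type":"array"},"travel":{"type":"array"},"angular":{"type":"array"},"grip_force":{"type":"number"}},"required":["fingers","travel","angular"]}

```bash
mkdir -p pics; ls
python3 - <<'E'
from plant import telemetry, viewer
import cv2, numpy as np
o=telemetry.get_obs(); print({k:np.round(v,3).tolist() for k,v in o.items()})
for n in("side","top"):
    s=viewer.snapshot(n); cv2.imwrite(f"pics/{n}0.png",s["frame"][:,:,::-1]); print(n,s["intrinsics"].tolist(),s["k1"],np.round(s["world_from_camera"],4).tolist())
E
```

```text
pics
{'clock': 0.0, 'joints': [-78.326, 26.835, -0.664, 91.88, 0.342, 61.385, -3.227], 'joint_velocities': [0.003, 0.13, -0.077, -0.054, 0.056, 0.032, 0.053], 'tau': [-0.0, -52.057, -0.013, -24.376, -0.057, 0.017, 0.0], 'tcp_pos': [0.159, 0.63, 0.214], 'tcp_rot': [[-0.97, 0.244, -0.0], [0.244, 0.97, -0.002], [-0.0, -0.002, -1.0]], 'wrist_force': [0.112, -0.562, 0.707], 'torque': [0.022, -0.017, -0.016], 'grasp_force': 0.0, 'gripper_width': 1.0}
side [[446.3354448413194, 0.0, 262.28011680372805], [0.0, 446.3354448413194, 190.35293290652027], [0.0, 0.0, 1.0]] 0.0020262290856269643 [[0.7222, 0.4535, -0.5223, -0.0837], [-0.6915, 0.4563, -0.56, -0.7215], [-0.0156, 0.7656, 0.6432, 0.8993], [0.0, 0.0, 0.0, 1.0]]
top [[420.104580885649, 0.0, 256.9982366816466], [0.0, 420.104580885649, 186.70935603315974], [0.0, 0.0, 1.0]] -0.018765731620730287 [[0.0204, 0.9968, -0.0776, 0.4752], [-0.9997, 0.0211, 0.0082, -0.0133], [0.0098, 0.0775, 0.9969, 1.3308], [0.0, 0.0, 0.0, 1.0]]
```

View pics/side0.png

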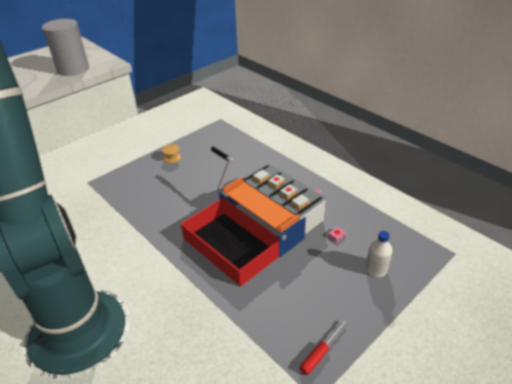

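View pics/top0.png

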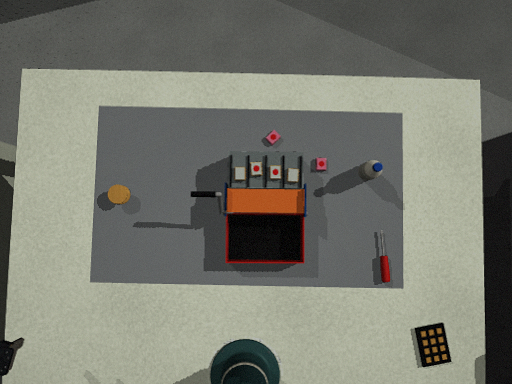

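Top: modules in four lanes at about (240,174), (256,169), (275,172), (293,175); red dots are on the middle two. The pink look-alikes at (273,137) and (321,164) lie on the table outside the lanes. Next I measure and confirm in an enlarged crop.

```bash
cat > h.py <<'E'
import cv2, numpy as np
from plant import telemetry, viewer
def ray(s,uv):
    K=np.array(s["intrinsics"]);d=(np.array(uv,float)-[K[0,2],K[1,2]])/K[0,0]
    u=d.copy()
    for _ in range(10): u=d/(1+s["k1"]*(u**2).sum(-1,keepdims=True))
    T=np.array(s["world_from_camera"]);v=np.stack([u[...,0],-u[...,1],-np.ones(u.shape[:-1])],-1)
    return T[:3,3],v@T[:3,:3].T
def onplane(s,uv,z):
    c,v=ray(s,uv);return c+v*((z-c[2])/v[...,2:3])
def blobs(s,f,amin=6,box=None):
    m=f(cv2.cvtColor(s["frame"],cv2.COLOR_RGB2HSV).astype(int)).astype(np.uint8)
    if box: q=np.zeros_like(m);q[box[1]:box[3],box[0]:box[2]]=1;m*=q
    n,l,st,c=cv2.connectedComponentsWithStats(m)
    return [(c[i],st[i],l==i) for i in range(1,n) if st[i,4]>=amin]
red=lambda h:((h[...,0]<6)|(h[...,0]>172))&(h[...,1]>150)&(h[...,2]>90)
orange=lambda h:(h[...,0]>6)&(h[...,0]<16)&(h[...,1]>170)&(h[...,2]>110)
black=lambda h:(h[...,2]<45)
def project(s,p):
    T=np.array(s["world_from_camera"]);q=(np.asarray(p)-T[:3,3])@T[:3,:3];u=np.stack([q[...,0],-q[...,1]],-1)/-q[...,2:3]
    u=u*(1+s["k1"]*(u**2).sum(-1,keepdims=True));K=np.array(s["intrinsics"]);return u*K[0,0]+[K[0,2],K[1,2]]
E
python3 - <<'E'
from h import *
for n,z in(("top",.104),("side",.104)):
    s=viewer.snapshot(n)
    print(n)
    for c,st,m in blobs(s,red): print(" red",c.round(1),st[4],onplane(s,c,z).round(4))
    for c,st,m in blobs(s,orange,150):
        k=cv2.findContours(m.astype(np.uint8),0,2)[0][0]; b=cv2.boxPoints(cv2.minAreaRect(k)); print(" or",c.round(1),st[4],onplane(s,c,.085).round(4)); print(b.round(1).tolist(),onplane(s,b,.085).round(4).tolist())
    for c,st,m in blobs(s,black,20,(185,140,235,200)): print(" blk",c.round(1),st,onplane(s,c,.085+.09*np.cos(.55)).round(4))
    x,y,w,h=(180,125,160,145) if n=="top" else (180,130,160,120)
    if n=="top": a=s
    cv2.imwrite(f"pics/{n}c.png",cv2.resize(s["frame"][y:y+h,x:x+w,::-1],None,fx=5 if n=="side" else 4,fy=5 if n=="side" else 4,interpolation=2))
E
```

```text
top
 red [272.8 136.5] 28 [ 0.7207 -0.067   0.104 ]
 red [321.  163.4] 29 [ 0.6436 -0.2106  0.104 ]
 red [255.9 168.1] 24 [ 0.6256 -0.019   0.104 ]
 red [275.  171.6] 25 [ 0.6164 -0.0754  0.104 ]
 red [255.1 248.5] 239 [ 0.3911 -0.0215  0.104 ]
 red [385.8 268.6] 145 [ 0.3404 -0.4019  0.104 ]
 or [264.8 200.3] 1798 [ 0.5323 -0.0476  0.085 ]
[[226.6999969482422, 211.8000030517578], [227.0, 188.0], [303.20001220703125, 189.0], [302.8999938964844, 212.8000030517578]] [[0.496, 0.0647, 0.085], [0.5666, 0.0655, 0.085], [0.5682, -0.1612, 0.085], [0.4975, -0.1611, 0.085]]
 blk [229.4 175. ] [226 155   6  43  86] [0.5976 0.0551 0.1617]
 blk [203.3 193.7] [191 191  26   7 145] [0.5436 0.1263 0.1617]
side
 red [276.  178.5] 6 [ 0.6264 -0.0187  0.104 ]
 red [230.8 241. ] 2650 [ 0.3744 -0.1138  0.104 ]
 red [336.7 231.6] 20 [ 0.583  -0.2749  0.104 ]
 red [313.9 357.7] 393 [ 0.2882 -0.4578  0.104 ]
 or [260.2 204.8] 1435 [ 0.5311 -0.0528  0.085 ]
[[220.8000030517578, 193.0], [232.60000610351562, 174.3000030517578], [298.3999938964844, 215.89999389648438], [286.5, 234.60000610351562]] [[0.4863, 0.0615, 0.085], [0.5662, 0.1029, 0.085], [0.5727, -0.1559, 0.085], [0.5007, -0.1817, 0.085]]
 blk [218.7 152.6] [212 148  14  10  43] [0.543  0.1304 0.1617]
```

View pics/topc.png

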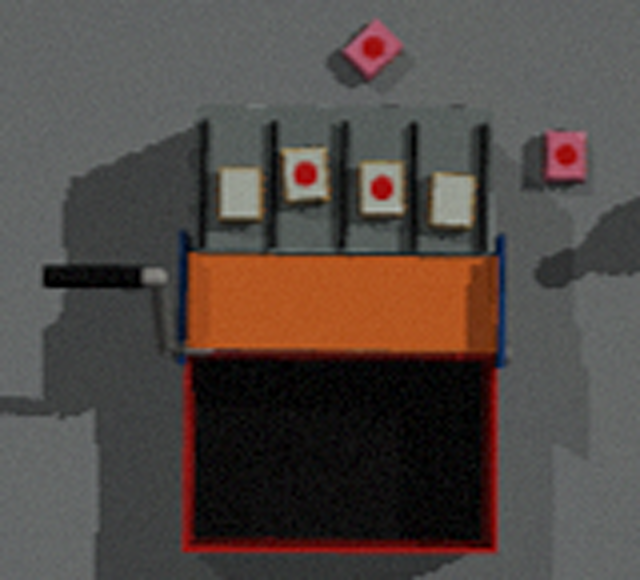

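View pics/sidec.png

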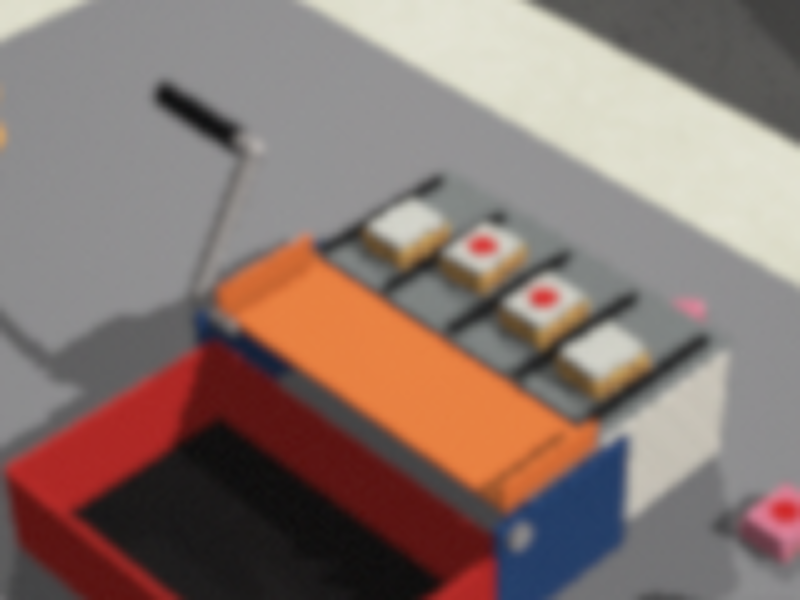

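The enlarged crops show the red-dotted, gold-sided, white-lidded modules in the two middle lanes (crop (305,175) and (381,188)); both pink ones are on the table, so they are excluded. Rejects are at about (0.626,-0.019) and (0.616,-0.075). The tray centre is (0.532,-0.048), with the station yawed about 0.4°. The grip is at (0.544,0.127,0.162), which matches the model.

Plan: shut fingers with their 36 mm face across y, then rake each module and push the lever from behind.

Emit:
play_rows:
  fingers: [0,0,0,0,0,0,0,0,0,0,0,0]
  travel:
    - [0,0,25]
    - [0,0,25]
    - [37,-46,0]
    - [37,-46,0]
    - [37,-46,0]
    - [37,-46,0]
    - [37,-46,0]
    - [37,-46,0]
    - [37,-46,0]
    - [37,-46,0]
    - [37,-46,0]
    - [37,-46,0]
  angular:
    - [0,0,0]
    - [0,0,0]
    - [0,0,2]
    - [0,0,2]
    - [0,0,2]
    - [0,0,2]
    - [0,0,2]
    - [0,0,2]
    - [0,0,2]
    - [0,0,0.5]
    - [0,0,0]
    - [0,0,0]

```text
clock: 1.4
tcp_pos: [0.4731, 0.2389, 0.2648]
tcp_rot: [[-1.0, -0.006, 0.0], [-0.006, 1.0, 0.0], [-0.0, 0.0, -1.0]]
wrist_force: [0.6, 1.4, 0.4]
gripper_width: 0.005
grasp_force: 0.0
```

Emit:
play_rows:
  fingers: [0,0,0,0,0,0,0]
  travel:
    - [36,-47,0]
    - [36,-47,0]
    - [36,-47,0]
    - [37,-48,0]
    - [0,0,0]
    - [0,0,0]
    - [0,0,0]
  angular:
    - [0,0,0]
    - [0,0,0]
    - [0,0,0]
    - [0,0,0]
    - [0,0,0]
    - [0,0,0]
    - [0,0,0]

```text
clock: 2.1
tcp_pos: [0.5932, 0.0834, 0.2643]
tcp_rot: [[-1.0, -0.008, -0.001], [-0.008, 1.0, 0.001], [0.001, 0.001, -1.0]]
wrist_force: [-0.3, -0.5, -0.5]
gripper_width: 0.008
grasp_force: 0.0
```

Emit:
play_rows:
  fingers: [0,0,0,0,0,0,0]
  travel:
    - [16,-20,0]
    - [16,-20,0]
    - [16,-20,0]
    - [16,-20,0]
    - [17,-22,0]
    - [0,0,0]
    - [0,0,0]
  angular:
    - [0,0,0]
    - [0,0,0]
    - [0,0,0]
    - [0,0,0]
    - [0,0,0]
    - [0,0,0]
    - [0,0,0]

```text
clock: 2.8
tcp_pos: [0.6745, -0.0183, 0.2643]
tcp_rot: [[-1.0, -0.008, -0.001], [-0.008, 1.0, 0.001], [0.001, 0.001, -1.0]]
wrist_force: [-0.7, 0.2, 0.2]
gripper_width: 0.003
grasp_force: 0.0
```

Descend 170 mm to z 0.094.

Emit:
play_rows:
  fingers: [0,0,0,0,0,0,0,0,0,0,0]
  travel:
    - [0,0,-20]
    - [0,0,-20]
    - [0,0,-20]
    - [0,0,-20]
    - [0,0,-20]
    - [0,0,-20]
    - [0,0,-20]
    - [0,-1,-15]
    - [0,0,-15]
    - [0,0,0]
    - [0,0,0]
  angular:
    - [0,0,0]
    - [0,0,0]
    - [0,0,0]
    - [0,0,0]
    - [0,0,0]
    - [0,0,0]
    - [0,0,0]
    - [0,0,0]
    - [0,0,0]
    - [0,0,0]
    - [0,0,0]

```text
clock: 3.9
tcp_pos: [0.6751, -0.0206, 0.0948]
tcp_rot: [[-1.0, -0.007, 0.0], [-0.007, 1.0, 0.0], [-0.0, 0.0, -1.0]]
wrist_force: [0.4, -0.6, 0.6]
gripper_width: 0.001
grasp_force: 0.0
```

Run:
```python
from h import *
o=telemetry.get_obs();print(o["tcp_pos"],o["wrist_force"])
s=viewer.snapshot("side");print([(c.round(1),onplane(s,c,.104).round(4)) for c,st,m in blobs(s,red,3)])
cv2.imwrite("pics/side1.png",cv2.resize(s["frame"][110:250,180:360,::-1],None,fx=4,fy=4,interpolation=2))
```

```text
[ 0.67508442 -0.02058691  0.09481627] [ 0.36081217 -0.62343212  0.5700193 ]
[(array([275.8, 178.6]), array([ 0.6257, -0.0186,  0.104 ])), (array([288.4, 189.1]), array([ 0.6172, -0.0765,  0.104 ])), (array([230.6, 240.9]), array([ 0.3743, -0.1134,  0.104 ])), (array([336.5, 231.7]), array([ 0.5826, -0.2746,  0.104 ])), (array([313.8, 358. ]), array([ 0.2875, -0.4581,  0.104 ]))]
```

View pics/side1.png

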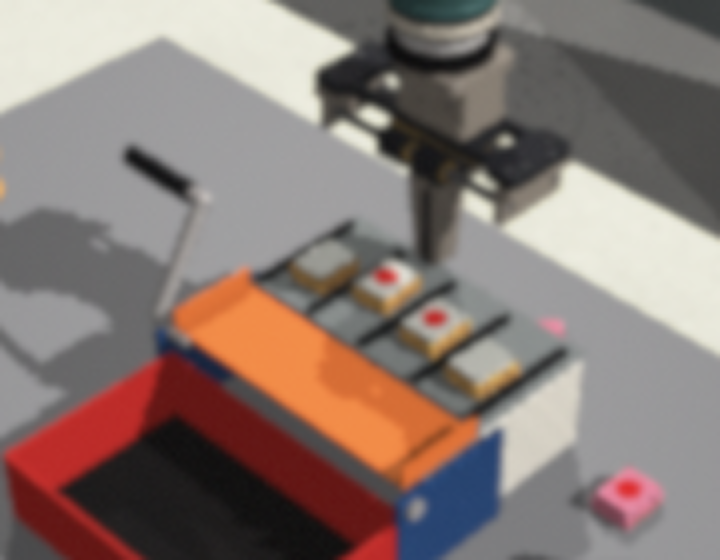

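The shut fingers (crop 435,250) stand behind the left reject in its lane, clear of everything. Raking about 113 mm.

Emit:
play_rows:
  fingers: [0,0,0,0,0,0,0,0,0,0,0,0]
  travel:
    - [-4,0,0]
    - [-4,0,0]
    - [-5,0,0]
    - [-5,0,0]
    - [-5,0,0]
    - [-5,0,0]
    - [-5,0,0]
    - [-5,0,0]
    - [-5,0,0]
    - [-5,0,0]
    - [-5,0,0]
    - [-5,0,0]
  angular:
    - [0,0,0]
    - [0,0,0]
    - [0,0,0]
    - [0,0,0]
    - [0,0,0]
    - [0,0,0]
    - [0,0,0]
    - [0,0,0]
    - [0,0,0]
    - [0,0,0]
    - [0,0,0]
    - [0,0,0]

```text
clock: 5.15
tcp_pos: [0.6166, -0.021, 0.0946]
tcp_rot: [[-1.0, -0.006, 0.0], [-0.006, 1.0, 0.0], [-0.0, 0.0, -1.0]]
wrist_force: [0.2, 0.4, -0.1]
gripper_width: 0.007
grasp_force: 0.2
```

Emit:
play_rows:
  fingers: [0,0,0,0,0,0,0,0,0,0,0,0]
  travel:
    - [-5,0,0]
    - [-5,0,0]
    - [-5,0,0]
    - [-5,0,0]
    - [-5,0,0]
    - [-5,0,0]
    - [-5,0,0]
    - [-5,0,0]
    - [-5,0,0]
    - [-4,0,0]
    - [-3,0,0]
    - [0,0,0]
  angular:
    - [0,0,0]
    - [0,0,0]
    - [0,0,0]
    - [0,0,0]
    - [0,0,0]
    - [0,0,0]
    - [0,0,0]
    - [0,0,0]
    - [0,0,0]
    - [0,0,0]
    - [0,0,0]
    - [0,0,0]

```text
clock: 6.35
tcp_pos: [0.5645, -0.021, 0.0946]
tcp_rot: [[-1.0, -0.006, -0.0], [-0.006, 1.0, 0.0], [0.0, 0.0, -1.0]]
wrist_force: [0.2, 0.6, -0.4]
gripper_width: 0.005
grasp_force: 0.0
```

Run:
```python
from h import *
s=viewer.snapshot("side");print([(c.round(1),onplane(s,c,.101).round(4)) for c,st,m in blobs(s,red,3)])
cv2.imwrite("pics/side2.png",cv2.resize(s["frame"][110:250,180:360,::-1],None,fx=4,fy=4,interpolation=2))
```

```text
[(array([288. , 189.2]), array([ 0.6187, -0.0735,  0.101 ])), (array([252.3, 193.6]), array([ 0.5355, -0.017 ,  0.101 ])), (array([230.6, 241.1]), array([ 0.3755, -0.1114,  0.101 ])), (array([336.6, 231.7]), array([ 0.5852, -0.2733,  0.101 ])), (array([313.7, 357.9]), array([ 0.2891, -0.4568,  0.101 ]))]
```

View pics/side2.png

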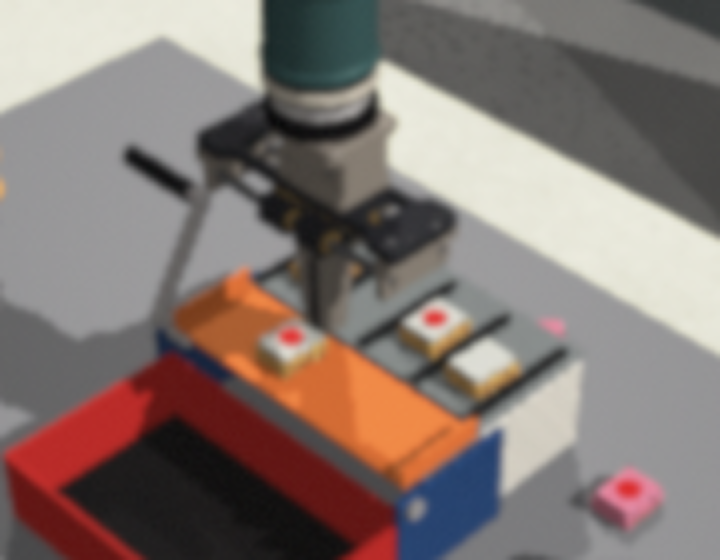

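Reject A lies on the tray at about (0.5355,-0.017), crop (290,345), wholly on it with margins of 11 mm or more. Next is B.

Emit:
play_rows:
  fingers: [0,0,0,0,0,0,0,0,0,0,0,0]
  travel:
    - [6,0,0]
    - [0,0,15]
    - [0,0,20]
    - [0,0,10]
    - [20,-11,0]
    - [20,-11,0]
    - [20,-11,0]
    - [20,-11,0]
    - [20,-11,0]
    - [0,0,0]
    - [0,0,0]
    - [0,0,0]
  angular:
    - [0,0,0]
    - [0,0,0]
    - [0,0,0]
    - [0,0,0]
    - [0,0,0]
    - [0,0,0]
    - [0,0,0]
    - [0,0,0]
    - [0,0,0]
    - [0,0,0]
    - [0,0,0]
    - [0,0,0]

```text
clock: 7.6
tcp_pos: [0.6701, -0.0752, 0.1396]
tcp_rot: [[-1.0, -0.007, -0.001], [-0.007, 1.0, 0.001], [0.001, 0.001, -1.0]]
wrist_force: [-0.0, 0.4, -0.0]
gripper_width: 0.006
grasp_force: 0.0
```

Emit:
play_rows:
  fingers: [0,0,0,0,0,0]
  travel:
    - [0,0,-15]
    - [0,0,-15]
    - [0,0,-10]
    - [0,0,-5]
    - [0,0,0]
    - [0,0,0]
  angular:
    - [0,0,0]
    - [0,0,0]
    - [0,0,0]
    - [0,0,0]
    - [0,0,0]
    - [0,0,0]

```text
clock: 8.2
tcp_pos: [0.6711, -0.0761, 0.0946]
tcp_rot: [[-1.0, -0.006, 0.0], [-0.006, 1.0, -0.0], [-0.0, -0.0, -1.0]]
wrist_force: [0.5, -0.2, -0.2]
gripper_width: 0.006
grasp_force: 0.0
```

Emit:
play_rows:
  fingers: [0,0,0,0,0,0,0,0,0,0,0,0]
  travel:
    - [-4,0,0]
    - [-4,0,0]
    - [-5,0,0]
    - [-5,0,0]
    - [-5,0,0]
    - [-5,0,0]
    - [-5,0,0]
    - [-5,0,0]
    - [-5,0,0]
    - [-5,0,0]
    - [-5,0,0]
    - [-5,0,0]
  angular:
    - [0,0,0]
    - [0,0,0]
    - [0,0,0]
    - [0,0,0]
    - [0,0,0]
    - [0,0,0]
    - [0,0,0]
    - [0,0,0]
    - [0,0,0]
    - [0,0,0]
    - [0,0,0]
    - [0,0,0]

```text
clock: 9.4
tcp_pos: [0.6126, -0.076, 0.0946]
tcp_rot: [[-1.0, -0.006, 0.0], [-0.006, 1.0, 0.0], [-0.0, 0.0, -1.0]]
wrist_force: [0.1, -0.1, -0.2]
gripper_width: 0.004
grasp_force: 0.2
```

Emit:
play_rows:
  fingers: [0,0,0,0,0,0,0,0,0,0,0,0]
  travel:
    - [-5,0,0]
    - [-5,0,0]
    - [-5,0,0]
    - [-5,0,0]
    - [-5,0,0]
    - [-5,0,0]
    - [-5,0,0]
    - [-5,0,0]
    - [-4,0,0]
    - [-3,0,0]
    - [-1,0,0]
    - [0,0,0]
  angular:
    - [0,0,0]
    - [0,0,0]
    - [0,0,0]
    - [0,0,0]
    - [0,0,0]
    - [0,0,0]
    - [0,0,0]
    - [0,0,0]
    - [0,0,0]
    - [0,0,0]
    - [0,0,0]
    - [0,0,0]

```text
clock: 10.6
tcp_pos: [0.5649, -0.076, 0.0946]
tcp_rot: [[-1.0, -0.006, -0.0], [-0.006, 1.0, 0.0], [0.0, 0.0, -1.0]]
wrist_force: [-0.3, 0.0, 0.2]
gripper_width: 0.005
grasp_force: 0.0
```

Emit:
play_rows:
  fingers: [0,0,0,0,0,0,0,0,0]
  travel:
    - [6,0,0]
    - [4,0,10]
    - [0,0,20]
    - [0,0,30]
    - [0,0,30]
    - [0,0,30]
    - [0,0,10]
    - [0,0,0]
    - [0,0,0]
  angular:
    - [0,0,0]
    - [0,0,0]
    - [0,0,0]
    - [0,0,0]
    - [0,0,0]
    - [0,0,0]
    - [0,0,0]
    - [0,0,0]
    - [0,0,0]

```text
clock: 11.5
tcp_pos: [0.5745, -0.0757, 0.2237]
tcp_rot: [[-1.0, -0.006, -0.001], [-0.006, 1.0, 0.0], [0.001, 0.0, -1.0]]
wrist_force: [-0.3, 0.2, 0.5]
gripper_width: 0.008
grasp_force: 0.0
```

Run:
```python
from h import *
for n in("side","top"):
    s=viewer.snapshot(n);print([(c.round(1),onplane(s,c,.101).round(4)) for c,st,m in blobs(s,red,3)])
    if n=="side":cv2.imwrite("pics/side3.png",cv2.resize(s["frame"][110:250,180:360,::-1],None,fx=4,fy=4,interpolation=2))
```

```text
[(array([252. , 193.5]), array([ 0.5351, -0.0162,  0.101 ])), (array([230.7, 241. ]), array([ 0.3759, -0.1114,  0.101 ])), (array([267. , 203.5]), array([ 0.5356, -0.0751,  0.101 ])), (array([336.7, 231.6]), array([ 0.5855, -0.2732,  0.101 ])), (array([314., 358.]), array([ 0.2893, -0.4573,  0.101 ]))]
[(array([272.8, 136.2]), array([ 0.7222, -0.067 ,  0.101 ])), (array([320.9, 163.4]), array([ 0.644 , -0.2108,  0.101 ])), (array([254.3, 199.4]), array([ 0.5336, -0.0162,  0.101 ])), (array([228.4, 244.6]), array([0.4007, 0.0563, 0.101 ])), (array([302.5, 242.5]), array([ 0.411, -0.159,  0.101])), (array([386.2, 268.4]), array([ 0.3408, -0.4038,  0.101 ]))]
```

View pics/side3.png

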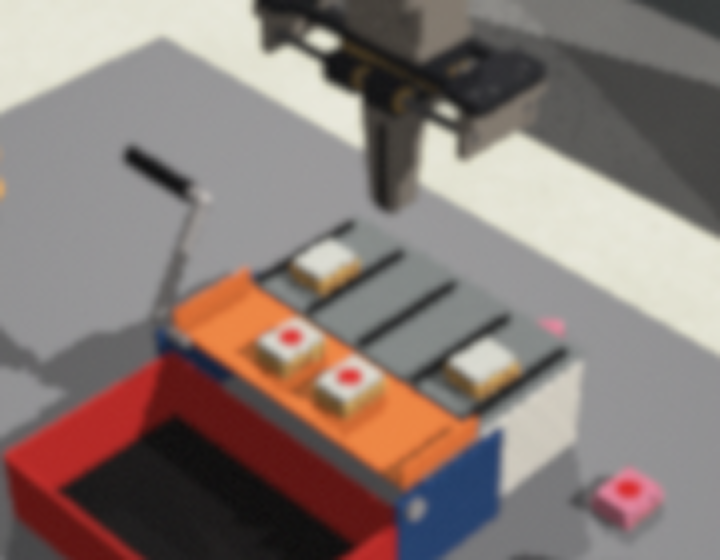

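Both rejects lie flat and wholly on the tray (crop (290,345), (350,385)), and the good modules haven't moved. Next I go behind the lever grip.

Emit:
play_rows:
  fingers: [0,0,0,0,0,0,0,0,0,0,0,0]
  travel:
    - [2,20,0]
    - [2,20,0]
    - [2,20,0]
    - [0,20,0]
    - [0,20,0]
    - [0,20,0]
    - [0,20,0]
    - [0,20,0]
    - [0,20,0]
    - [0,23,0]
    - [0,0,0]
    - [0,0,0]
  angular:
    - [0,0,0]
    - [0,0,0]
    - [0,0,0]
    - [0,0,0]
    - [0,0,0]
    - [0,0,0]
    - [0,0,0]
    - [0,0,0]
    - [0,0,0]
    - [0,0,0]
    - [0,0,0]
    - [0,0,0]

```text
clock: 12.8
tcp_pos: [0.5804, 0.1267, 0.2234]
tcp_rot: [[-1.0, -0.007, -0.002], [-0.007, 1.0, -0.001], [0.002, -0.001, -1.0]]
wrist_force: [0.1, -0.4, 0.8]
gripper_width: 0.003
grasp_force: 0.0
```

Emit:
play_rows:
  fingers: [0,0,0,0,0,0,0]
  travel:
    - [0,0,-15]
    - [0,0,-15]
    - [0,0,-15]
    - [0,0,-15]
    - [0,0,-15]
    - [0,0,0]
    - [0,0,0]
  angular:
    - [0,0,0]
    - [0,0,0]
    - [0,0,0]
    - [0,0,0]
    - [0,0,0]
    - [0,0,0]
    - [0,0,0]

```text
clock: 13.5
tcp_pos: [0.5809, 0.1269, 0.1491]
tcp_rot: [[-1.0, -0.006, -0.001], [-0.006, 1.0, -0.0], [0.001, -0.0, -1.0]]
wrist_force: [0.2, -0.1, 0.7]
gripper_width: 0.003
grasp_force: 0.0
```

Run:
```python
from h import *
print(telemetry.get_obs()["tcp_pos"])
s=viewer.snapshot("side")
cv2.imwrite("pics/side4.png",cv2.resize(s["frame"][80:260,150:350,::-1],None,fx=3,fy=3,interpolation=2))
```

```text
[0.58087795 0.12689488 0.14914309]
```

View pics/side4.png

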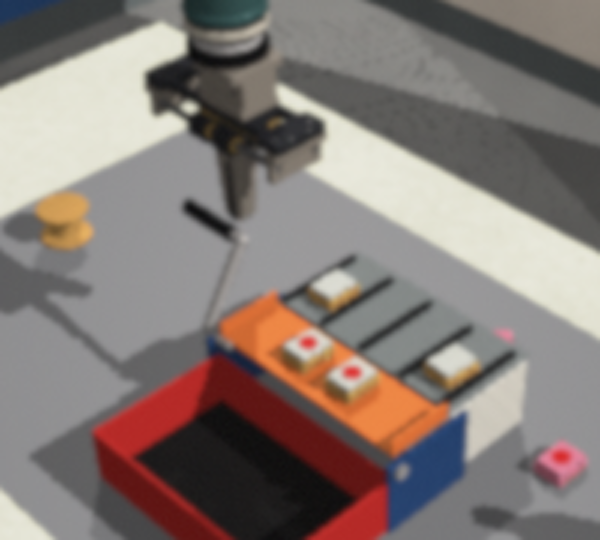

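The fingers stand just behind the grip (crop 240,205), with nothing else near. Pulling the lever now.

Emit:
play_rows:
  fingers: [0,0,0,0,0,0,0,0,0,0,0,0]
  travel:
    - [-5,0,0]
    - [-5,0,0]
    - [-5,0,0]
    - [-4,0,0]
    - [-4,0,0]
    - [-4,0,0]
    - [-4,0,0]
    - [-4,0,0]
    - [-4,0,0]
    - [-4,0,0]
    - [-4,0,0]
    - [-4,0,0]
  angular:
    - [0,0,0]
    - [0,0,0]
    - [0,0,0]
    - [0,0,0]
    - [0,0,0]
    - [0,0,0]
    - [0,0,0]
    - [0,0,0]
    - [0,0,0]
    - [0,0,0]
    - [0,0,0]
    - [0,0,0]

```text
clock: 14.75
tcp_pos: [0.5367, 0.1276, 0.1535]
tcp_rot: [[-1.0, -0.005, 0.016], [-0.005, 1.0, 0.003], [-0.016, 0.003, -1.0]]
wrist_force: [9.5, -0.5, 7.8]
gripper_width: 0.005
grasp_force: 5.4
```

Emit:
play_rows:
  fingers: [0,0,0,0,0,0,0,0,0,0,0,0]
  travel:
    - [-4,0,0]
    - [-4,0,0]
    - [-4,0,0]
    - [-4,0,0]
    - [-4,0,0]
    - [-4,0,0]
    - [-4,0,0]
    - [-4,0,0]
    - [-4,0,0]
    - [-4,0,0]
    - [-4,0,0]
    - [-4,0,0]
  angular:
    - [0,0,0]
    - [0,0,0]
    - [0,0,0]
    - [0,0,0]
    - [0,0,0]
    - [0,0,0]
    - [0,0,0]
    - [0,0,0]
    - [0,0,0]
    - [0,0,0]
    - [0,0,0]
    - [0,0,0]

```text
clock: 15.95
tcp_pos: [0.4882, 0.1274, 0.152]
tcp_rot: [[-1.0, -0.005, 0.014], [-0.005, 1.0, 0.003], [-0.014, 0.002, -1.0]]
wrist_force: [14.1, -0.1, -5.7]
gripper_width: 0.006
grasp_force: 7.0
```

Emit:
play_rows:
  fingers: [0,0,0,0,0]
  travel:
    - [-3,0,0]
    - [-3,0,0]
    - [-2,0,0]
    - [-2,0,0]
    - [0,0,0]
  angular:
    - [0,0,0]
    - [0,0,0]
    - [0,0,0]
    - [0,0,0]
    - [0,0,0]

```text
clock: 16.45
tcp_pos: [0.4784, 0.1272, 0.1509]
tcp_rot: [[-1.0, -0.005, 0.015], [-0.005, 1.0, 0.002], [-0.015, 0.002, -1.0]]
wrist_force: [16.9, 0.1, -10.9]
gripper_width: 0.006
grasp_force: 8.3
```

Emit:
play_rows:
  fingers: [0,0,0,0]
  travel:
    - [-2,0,0]
    - [-2,0,0]
    - [0,0,0]
    - [0,0,0]
  angular:
    - [0,0,0]
    - [0,0,0]
    - [0,0,0]
    - [0,0,0]

```text
clock: 16.85
tcp_pos: [0.4752, 0.1272, 0.151]
tcp_rot: [[-1.0, -0.005, 0.016], [-0.005, 1.0, 0.002], [-0.016, 0.002, -1.0]]
wrist_force: [17.7, 0.4, -11.6]
gripper_width: 0.005
grasp_force: 9.1
```

Emit:
play_rows:
  fingers: [0,0,0,0]
  travel:
    - [-2,0,0]
    - [-2,0,0]
    - [-2,0,0]
    - [0,0,0]
  angular:
    - [0,0,0]
    - [0,0,0]
    - [0,0,0]
    - [0,0,0]

```text
clock: 17.25
tcp_pos: [0.4736, 0.1272, 0.1519]
tcp_rot: [[-1.0, -0.005, 0.026], [-0.005, 1.0, 0.003], [-0.026, 0.003, -1.0]]
wrist_force: [29.8, -0.4, -19.9]
gripper_width: 0.002
grasp_force: 14.1
```

Run:
```python
from h import *
o=telemetry.get_obs();print(o["tcp_pos"],o["wrist_force"])
s=viewer.snapshot("side");print([(c.round(1),onplane(s,c,.022).round(4)) for c,st,m in blobs(s,red,3)])
cv2.imwrite("pics/side5.png",cv2.resize(s["frame"][80:290,150:350,::-1],None,fx=2.8,fy=2.8,interpolation=2))
```

```text
[0.47359034 0.12721198 0.15189263] [ 29.84915334  -0.35542689 -19.9013272 ]
[(array([230.9, 240.7]), array([ 0.4225, -0.0505,  0.022 ])), (array([336.7, 231.6]), array([ 0.6517, -0.2288,  0.022 ])), (array([313.8, 357.8]), array([ 0.3261, -0.4306,  0.022 ]))]
```

View pics/side5.png

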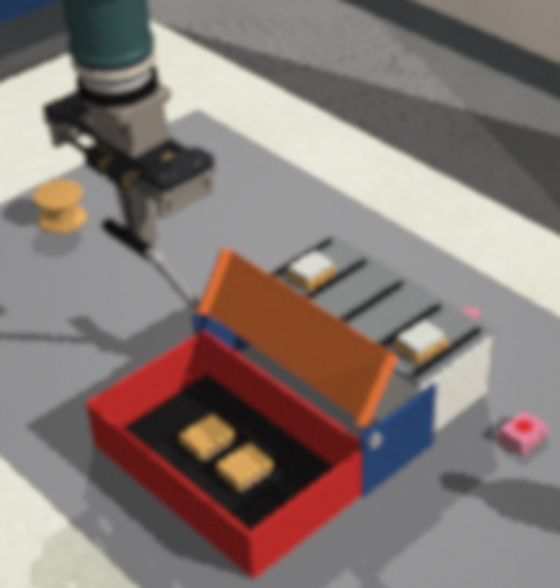

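The lever is at its stop: the force jumped to about 30 N and the motion stalled. Both rejects are in the bin, at crop (208,437) and (245,467), and the good modules are still in place. Easing back at 20 mm/s.

Emit:
play_rows:
  fingers: [0,0,0,0,0,0,0,0,0,0,0,0]
  travel:
    - [2,0,0]
    - [2,0,0]
    - [2,0,0]
    - [2,0,0]
    - [2,0,0]
    - [2,0,0]
    - [2,0,0]
    - [2,0,0]
    - [2,0,0]
    - [2,0,0]
    - [2,0,0]
    - [2,0,0]
  angular:
    - [0,0,0]
    - [0,0,0]
    - [0,0,0]
    - [0,0,0]
    - [0,0,0]
    - [0,0,0]
    - [0,0,0]
    - [0,0,0]
    - [0,0,0]
    - [0,0,0]
    - [0,0,0]
    - [0,0,0]

```text
clock: 18.5
tcp_pos: [0.4921, 0.1278, 0.1528]
tcp_rot: [[-1.0, -0.006, 0.013], [-0.006, 1.0, 0.003], [-0.014, 0.003, -1.0]]
wrist_force: [9.5, 1.5, 7.6]
gripper_width: 0.002
grasp_force: 4.7
```

Emit:
play_rows:
  fingers: [0,0,0,0,0,0,0,0,0,0,0,0]
  travel:
    - [2,0,0]
    - [2,0,0]
    - [2,0,0]
    - [2,0,0]
    - [2,0,0]
    - [2,0,0]
    - [2,0,0]
    - [2,0,0]
    - [2,0,0]
    - [2,0,0]
    - [2,0,0]
    - [2,0,0]
  angular:
    - [0,0,0]
    - [0,0,0]
    - [0,0,0]
    - [0,0,0]
    - [0,0,0]
    - [0,0,0]
    - [0,0,0]
    - [0,0,0]
    - [0,0,0]
    - [0,0,0]
    - [0,0,0]
    - [0,0,0]

```text
clock: 19.7
tcp_pos: [0.5151, 0.1279, 0.1523]
tcp_rot: [[-1.0, -0.006, 0.011], [-0.006, 1.0, 0.003], [-0.011, 0.003, -1.0]]
wrist_force: [8.2, 1.3, 5.1]
gripper_width: 0.006
grasp_force: 4.1
```

Emit:
play_rows:
  fingers: [0,0,0,0,0,0,0,0,0,0,0,0]
  travel:
    - [2,0,0]
    - [2,0,0]
    - [2,0,0]
    - [2,0,0]
    - [2,0,0]
    - [2,0,0]
    - [2,0,0]
    - [2,0,0]
    - [2,0,0]
    - [2,0,0]
    - [2,0,0]
    - [2,0,0]
  angular:
    - [0,0,0]
    - [0,0,0]
    - [0,0,0]
    - [0,0,0]
    - [0,0,0]
    - [0,0,0]
    - [0,0,0]
    - [0,0,0]
    - [0,0,0]
    - [0,0,0]
    - [0,0,0]
    - [0,0,0]

```text
clock: 20.9
tcp_pos: [0.5351, 0.1273, 0.1498]
tcp_rot: [[-1.0, -0.006, 0.003], [-0.006, 1.0, 0.001], [-0.003, 0.001, -1.0]]
wrist_force: [5.1, 0.6, -3.7]
gripper_width: 0.004
grasp_force: 2.3
```

Emit:
play_rows:
  fingers: [0,0,0,0,0,0,0,0,0,0,0,0]
  travel:
    - [1.5,0,0]
    - [1.5,0,0]
    - [1.5,0,0]
    - [1.5,0,0]
    - [1.5,0,0]
    - [1.5,0,0]
    - [1.5,0,0]
    - [1.5,0,0]
    - [1.5,0,0]
    - [1.5,0,0]
    - [1.5,0,0]
    - [1.5,0,0]
  angular:
    - [0,0,0]
    - [0,0,0]
    - [0,0,0]
    - [0,0,0]
    - [0,0,0]
    - [0,0,0]
    - [0,0,0]
    - [0,0,0]
    - [0,0,0]
    - [0,0,0]
    - [0,0,0]
    - [0,0,0]

```text
clock: 22.1
tcp_pos: [0.5519, 0.1271, 0.1496]
tcp_rot: [[-1.0, -0.006, -0.0], [-0.006, 1.0, 0.0], [0.0, 0.0, -1.0]]
wrist_force: [2.9, 0.2, -2.2]
gripper_width: 0.006
grasp_force: 1.4
```

Emit:
play_rows:
  fingers: [0,0,0,0,0,0,0,0,0,0,0,0]
  travel:
    - [1,0,0]
    - [1,0,0]
    - [1,0,0]
    - [1,0,0]
    - [1,0,0]
    - [1,0,0]
    - [1,0,0]
    - [1,0,0]
    - [1,0,0]
    - [1,0,0]
    - [1,0,0]
    - [1,0,0]
  angular:
    - [0,0,0]
    - [0,0,0]
    - [0,0,0]
    - [0,0,0]
    - [0,0,0]
    - [0,0,0]
    - [0,0,0]
    - [0,0,0]
    - [0,0,0]
    - [0,0,0]
    - [0,0,0]
    - [0,0,0]

```text
clock: 23.3
tcp_pos: [0.5637, 0.127, 0.1495]
tcp_rot: [[-1.0, -0.006, -0.001], [-0.006, 1.0, -0.0], [0.001, -0.0, -1.0]]
wrist_force: [0.0, 0.8, -0.2]
gripper_width: 0.003
grasp_force: 0.0
```

Contact is gone at about x 0.562, so the lever is home. Back off, rise and check.

Emit:
play_rows:
  fingers: [0,0,0,0,0,0,0,0,0,0,0,0]
  travel:
    - [2,0,0]
    - [3,0,0]
    - [5,0,0]
    - [5,0,0]
    - [5,0,0]
    - [0,0,15]
    - [0,0,25]
    - [0,0,25]
    - [0,0,25]
    - [0,0,15]
    - [0,0,0]
    - [0,0,0]
  angular:
    - [0,0,0]
    - [0,0,0]
    - [0,0,0]
    - [0,0,0]
    - [0,0,0]
    - [0,0,0]
    - [0,0,0]
    - [0,0,0]
    - [0,0,0]
    - [0,0,0]
    - [0,0,0]
    - [0,0,0]

```text
clock: 24.5
tcp_pos: [0.5836, 0.127, 0.2543]
tcp_rot: [[-1.0, -0.006, -0.0], [-0.006, 1.0, 0.0], [0.0, 0.0, -1.0]]
wrist_force: [-0.0, 0.0, 0.4]
gripper_width: 0.007
grasp_force: 0.0
```

Run:
```python
from h import *
o=telemetry.get_obs();print(o["tcp_pos"],o["wrist_force"])
s=viewer.snapshot("side")
for c,st,m in blobs(s,black,20,(185,140,235,200)): print(" blk",c.round(1),onplane(s,c,.1617).round(4))
for c,st,m in blobs(s,orange,150): print(" or",c.round(1),st[4],onplane(s,c,.085).round(4))
cv2.imwrite("pics/side6.png",cv2.resize(s["frame"][80:290,150:350,::-1],None,fx=2.8,fy=2.8,interpolation=2))
```

```text
[0.58359185 0.12696644 0.25429856] [-0.01689788  0.02591358  0.36401148]
 blk [218.7 152.6] [0.543  0.1304 0.1617]
 or [260.2 204.8] 1436 [ 0.5311 -0.0529  0.085 ]
```

View pics/side6.png

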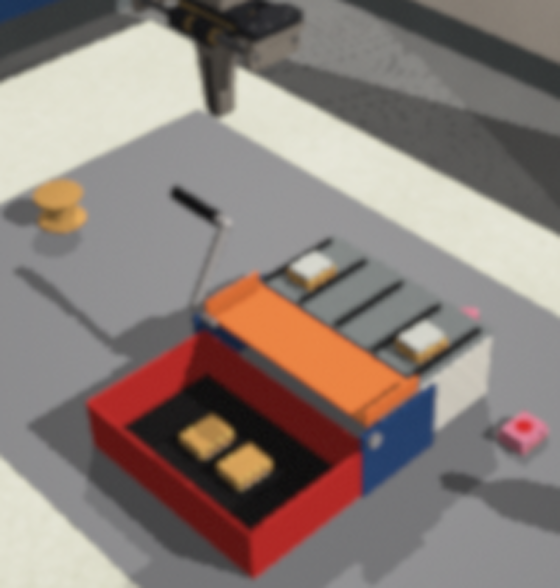

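The grip (218.7,152.6) and tray (260.2,204.8) are at the same pixels as at the start. Both rejects are in the bin, at crop (208,437) and (245,467), and the arm is clear.

```bash
python3 -c "
from plant import workorder; print(workorder.sign_off())"
```

```text
the job is handed in; nothing more can be done
None
```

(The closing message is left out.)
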